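# Lid the four crocks after breakfast

### The arm

A 6-joint arm with a two-finger parallel gripper is mounted at the origin on the work surface. World frame = base frame: x ahead of the robot, y to its left, z up, the work surface at z = 0. Lengths are in m, angles in rad, forces in N, time in s.
With the tool pointing down it reaches from about 0.375 to 0.9 m from the base axis. Payload 3.1 kg.
Tool frame: the origin (TCP) lies midway between the tips of the shut fingers; the grasp point (between the pads) lies 19 mm behind it; z points along the fingers, y is the line along which they close (so a half turn about z gives the same grasp; the last joint's range is limited). The gripper opens to 87 mm and grips with 3 to 60 N. Pads are 19 mm wide; open, the fingers measure 117 mm over their backs; the gripper's body (75 mm by 190 mm) begins 51 mm behind the grasp point.
Start: joints at [1.107, 0.527, 1.433, -0, 1.181, -0.178], TCP at [0.176, 0.6, 0.223] pointing down, gripper open.
Joint ranges: [-3.08, 3.08], [-0.75, 2.2], [0.22, 2.44], [-1.43, 4.57], [0, 2.65], [-2.85, 2.85]. Speed limits (rad/s): [2.79, 2.79, 3.14, 3.14, 3.14, 3.14].

### API

Orientations are given as a unit quaternion [x, y, z, w].
In Python, from rig import status, imaging, order gives the robot as it stands.
- The arm moves only by the tool arm_command, never from a script. Its argument "deltas" is one flat list of numbers, 5 for each row, row after row: the opening, from -1 (shut) to 1 (fully open), so that 0 is half open, then the shift along the tool's x, y, z in m, then the turn about the tool's z in rad. In form: [gripper, tx, ty, tz, roll, gripper, tx, ty, tz, roll, ...]. A call has 1 to 12 rows; each row shifts and turns the commanded pose from where the row before left it, along the tool's axes as they then stand; what a row does not reach is not made up. A row lasts 1/8 s, in which the tool goes at most 62.5 mm and 10.7 degrees, less where a joint would pass 70% of its speed; a pose out of reach is approached as far as the arm can. A call with a gripper value outside its range is refused whole. The fingers move at their own pace and stop on an object; "newtons" is the grip in N (left out, the last holds). Time passes only in rows, so rows that do not move let the fingers close. It gives the time, the measured TCP pose, the force, the opening and the grip force at its end, in the units of the state.
- status.get_obs(): the state, without advancing time (a new reading comes with each control period).
- imaging.camera(name): name is "side" or "top"; returns (picture, depth): 384x512x3 uint8, red, green, blue; 384x512 float32, m along the optical axis (not along the pixel's ray), 0 where there is no reading.
- imaging.camera_params(name): a dict with "intrinsics" (3x3 intrinsics, pixels), "k1" (the pictures are not rectified: a ray, as slopes to the right and down, at radius r is drawn at 1 + k1 r^2 times it, then the intrinsics apply), "camera_from_world" (4x4, takes a point from world to camera coordinates). Camera axes: x right, y up, looking along -z (the intrinsics and any distortion apply to the point x, -y, -z); pixel columns grow to the right and rows downward; lengths in m; the calibration is good to about 2 mm. A picture is of the moment at which its call begins. camera_params takes no time and is no camera call.
- order.hand_in(): hands the job in; it is judged then, once.
The state is a dict: "time": time; "q": joint angles; "joint_velocities": joint speeds; "joint_torque": joint torques, N m; "position": TCP position; "tool_rot": TCP orientation; "ft_force": force on the tool from outside, world axes, zero at the start; "moment": the same for the moment, N m; "grip_width": finger opening in m; "grip_force": force on a finger pad.
Only numpy, scipy, OpenCV 4.12 (cv2) and the standard library are available. Lean on these libraries where they do the work, as an engineer would, in place of code of your own. Each camera call takes 0.05 s, during which the arm holds its last target. There are 200 camera calls.

### The job

Close the four open stoneware crocks: put each of the four knobbed wooden lids on the crock of its size, the smallest lid on the smallest crock and so on up to the largest, each sitting flat on the rim with its plug inside the mouth. Leave the crocks standing where they are, and leave the plain wooden coaster alone.

Things in the scene. Friction and masses are not known exactly. Their poses are not given: they have to be found in the camera images.
- lid_1_knob (a point): the smallest of four round wooden lids, lying right way up on the counter: a disc 72 mm across and 8 mm thick, under it a centred round plug 30 mm across and 8 mm deep on which it lies, on top a centred upright round knob of darker wood, 24 mm across and 38 mm tall (54 mm overall, 40 g, give or take a third). The point is on the knob's axis, 24 mm above the disc's top face and 40 mm above the plug's underside; z up along the knob
- crock_1_mouth (a point): the smallest of four open round cream stoneware crocks, loose, standing on the counter: 60 mm across outside, 50 mm tall, walls 5 mm thick (mouth 50 mm across). The point is the centre of its mouth, level with the rim; z up. With its lid seated, the lid's knob point is 32 mm above this point; the plug then has 10 mm of play all round
- lid_2_knob (a point): the second smallest of four round wooden lids, lying right way up on the counter: a disc 92 mm across and 8 mm thick, under it a centred round plug 50 mm across and 8 mm deep on which it lies, on top a centred upright round knob of darker wood, 24 mm across and 38 mm tall (54 mm overall, 60 g, give or take a third). The point is on the knob's axis, 24 mm above the disc's top face and 40 mm above the plug's underside; z up along the knob
- crock_2_mouth (a point): the second smallest of four open round cream stoneware crocks, loose, standing on the counter: 80 mm across outside, 54 mm tall, walls 5 mm thick (mouth 70 mm across). The point is the centre of its mouth, level with the rim; z up. With its lid seated, the lid's knob point is 32 mm above this point; the plug then has 10 mm of play all round
- lid_3_knob (a point): the second largest of four round wooden lids, lying right way up on the counter: a disc 112 mm across and 8 mm thick, under it a centred round plug 70 mm across and 8 mm deep on which it lies, on top a centred upright round knob of darker wood, 24 mm across and 38 mm tall (54 mm overall, 80 g, give or take a third). The point is on the knob's axis, 24 mm above the disc's top face and 40 mm above the plug's underside; z up along the knob
- crock_3_mouth (a point): the second largest of four open round cream stoneware crocks, loose, standing on the counter: 100 mm across outside, 58 mm tall, walls 5 mm thick (mouth 90 mm across). The point is the centre of its mouth, level with the rim; z up. With its lid seated, the lid's knob point is 32 mm above this point; the plug then has 10 mm of play all round
- lid_4_knob (a point): the largest of four round wooden lids, lying right way up on the counter: a disc 132 mm across and 8 mm thick, under it a centred round plug 90 mm across and 8 mm deep on which it lies, on top a centred upright round knob of darker wood, 24 mm across and 38 mm tall (54 mm overall, 100 g, give or take a third). The point is on the knob's axis, 24 mm above the disc's top face and 40 mm above the plug's underside; z up along the knob
- crock_4_mouth (a point): the largest of four open round cream stoneware crocks, loose, standing on the counter: 120 mm across outside, 62 mm tall, walls 5 mm thick (mouth 110 mm across). The point is the centre of its mouth, level with the rim; z up. With its lid seated, the lid's knob point is 32 mm above this point; the plug then has 10 mm of play all round
- coaster: plain flat wooden coaster, a disc 96 mm across and 9 mm thick with no knob, lying loose among the lids and crocks; origin at the centre of its underside, z up. To be left alone
Mind the look-alikes: they are no part of the job. Leave any green or orange look-alike of the part that bears lid_3_knob alone.

How it is judged:
At the end, for the whole second after the job is handed in: Every lid lies at rest on the crock of its own size rank, released: knob within 12 mm of the mouth's centre seen from above, knob point 28 to 36 mm above the rim (plug inside, disc on the rim), lid and crock upright within 0.06 rad (horizontal distance between lid_1_knob and crock_1_mouth below 0.012 m and z of lid_1_knob in the frame of crock_1_mouth between 0.028 and 0.036 m and angle between each of lid_1_knob, crock_1_mouth, lid_2_knob, crock_2_mouth, lid_3_knob, crock_3_mouth, lid_4_knob, crock_4_mouth's own z axis and vertical below 0.06 rad and linear speed of each of lid_1, lid_2, lid_3, lid_4 below 0.01 m/s and horizontal distance between lid_2_knob and crock_2_mouth below 0.012 m and z of lid_2_knob in the frame of crock_2_mouth between 0.028 and 0.036 m and horizontal distance between lid_3_knob and crock_3_mouth below 0.012 m and z of lid_3_knob in the frame of crock_3_mouth between 0.028 and 0.036 m and horizontal distance between lid_4_knob and crock_4_mouth below 0.012 m and z of lid_4_knob in the frame of crock_4_mouth between 0.028 and 0.036 m); the robot touches nothing.
It fails at once if a crock is shifted more than 30 mm (distance of any of crock_1_mouth, crock_2_mouth, crock_3_mouth, crock_4_mouth from where it was at the start of the episode above 0.03 m).
It fails at once if the coaster is shifted more than 30 mm (distance of coaster from where it was at the start of the episode above 0.03 m).
It also fails if it takes over 115 s, if anything falls off the work surface, if the arm or the gripper's body presses on something with over 40 N, if the wrist force passes 120 N, or if a joint passes its speed limit or range.

## Working session

There is one attempt and no reset: what is moved stays moved. The work goes in short steps, Python scripts to look and compute and a tool call to move; the robot and the scene stay as the last step left them, time stands still between calls to the robot, and variables do not carry over. Pictures are saved under pics/ and viewed, at most 14 in all, crops included, and the job is handed in when it is done.

Besides the shell and the picture viewer there is one more tool, called after "Request:" as a command line: name --argument value ..., lists and objects as JSON in quotes. arm_command: Moves the arm, as the interface text tells. Its arguments: {"type":"object","properties":{"deltas":{"type":"array"},"newtons":{"type":"number"}},"required":["deltas"]}

```bash
mkdir -p pics; python3 - <<'E'
from rig import status, imaging
import cv2,numpy as np
for n in("top","side"):
    p,d=imaging.camera(n); cv2.imwrite(f"pics/{n}0.png",p[:,:,::-1]); np.savez(f"{n}0.npz",p=p,d=d)
    c=imaging.camera_params(n); print(n,c)
o=status.get_obs();print(o)
E
```

```text
top {'intrinsics': array([[416.87941843,   0.        , 259.40603839],
       [  0.        , 416.87941843, 190.98388165],
       [  0.        ,   0.        ,   1.        ]]), 'k1': -0.08514977532874506, 'camera_from_world': array([[-0.0241682 , -0.9995875 , -0.01551542,  0.01418651],
       [ 0.99540122, -0.02550022,  0.0923372 , -0.61240732],
       [-0.09269475, -0.01321245,  0.99560691, -1.15350721],
       [ 0.        ,  0.        ,  0.        ,  1.        ]])}
side {'intrinsics': array([[406.69370084,   0.        , 250.62528439],
       [  0.        , 406.69370084, 191.34944283],
       [  0.        ,   0.        ,   1.        ]]), 'k1': 0.032873621675499405, 'camera_from_world': array([[ 0.69744306, -0.71651559, -0.0133637 , -0.40107218],
       [ 0.36479978,  0.33891503,  0.86721262, -0.26873411],
       [-0.6168422 , -0.6097065 ,  0.49775866, -0.96495753],
       [ 0.        ,  0.        ,  0.        ,  1.        ]])}
{'time': 0.1, 'q': array([ 1.10652300e+00,  5.28320920e-01,  1.43377548e+00,  2.69101300e-05,
        1.18139993e+00, -1.78479133e-01]), 'joint_velocities': array([-5.31877736e-04, -3.43451095e-03, -1.77443255e-03,  3.92650011e-04,
        5.75615297e-05, -7.37723945e-04]), 'joint_torque': array([-5.31438582e-04, -4.40982807e+01, -1.77150732e+01,  6.34629582e-02,
        5.34008082e-02, -3.10509643e-05]), 'position': array([0.17585297, 0.59906681, 0.2217012 ]), 'tool_rot': array([ 1.42416281e-01,  9.89806394e-01, -8.99174597e-04, -3.12465296e-04]), 'ft_force': array([-0.60840691, -0.07412898,  0.34877359]), 'moment': array([ 0.00089768, -0.06251183, -0.01512226]), 'grip_force': 0.0, 'grip_width': 0.08723213159298339}
```

View pics/top0.png

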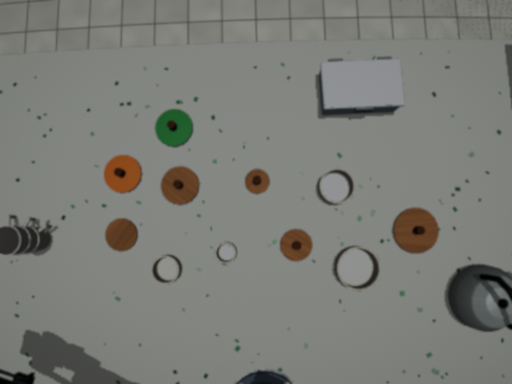

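View pics/side0.png

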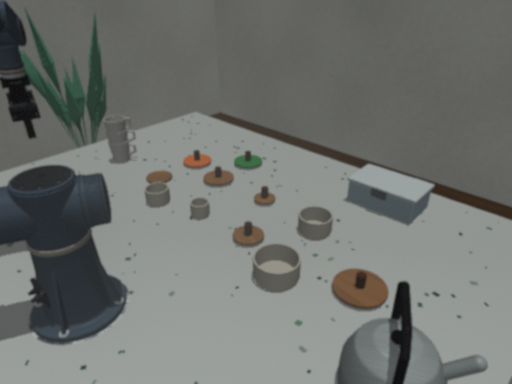

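The top view shows, as (col,row) pixels:
- Lids: 1 at (257,181), 2 at (296,245), 3 at (180,185), 4 at (415,230).
- Crocks: 1 at (227,252), 2 at (168,268), 3 at (335,187), 4 at (356,267).
- To avoid: the coaster at (121,235), the green look-alike at (174,128), the orange look-alike at (123,174), and the kettle near (490,295).

The side view shows the same layout.

```bash
cat > h.py <<'E'
import numpy as np,cv2
from rig import imaging
from scipy.optimize import least_squares
def rays(n):
    c=imaging.camera_params(n);K=c["intrinsics"];M=np.linalg.inv(c["camera_from_world"])
    v,u=np.mgrid[:384,:512].astype(np.float64)
    s=cv2.undistortPoints(np.stack([u,v],-1).reshape(-1,1,2),K,np.array([c["k1"],0,0,0,0])).reshape(384,512,2)
    d=np.stack([s[...,0],-s[...,1],-np.ones((384,512))],-1)
    return d@M[:3,:3].T, M[:3,3]
def cloud(n,depth):
    r,o=rays(n); w=o+r*depth[...,None]; w[depth==0]=np.nan; return w
def atz(n,uv,z):  # pixel -> world at height z
    r,o=rays(n); out=[]
    for u,v in np.atleast_2d(uv):
        d=cv2.remap(r.astype(np.float32),np.float32([[u]]),np.float32([[v]]),cv2.INTER_LINEAR)[0,0]
        out.append(o+d*(z-o[2])/d[2])
    return np.array(out)
PX=dict(l1=(257,183),l2=(296,245),l3=(180,185),l4=(415,230),c1=(227,252),c2=(168,268),c3=(335,187),c4=(356,267))
H=dict(c1=.050,c2=.054,c3=.058,c4=.062); R=dict(c1=.03,c2=.04,c3=.05,c4=.06,l1=.036,l2=.046,l3=.056,l4=.066)
def rimfit(w,c0,h,R):
    m=(np.hypot(w[...,0]-c0[0],w[...,1]-c0[1])<R+.02)&(abs(w[...,2]-h)<.008)
    P=w[m][:,:2]
    f=least_squares(lambda c:np.hypot(*(P-c).T)-(R-.0025),c0[:2],loss="soft_l1",f_scale=.002)
    return f.x,len(P),np.median(abs(f.fun))
E
python3 - <<'E'
from h import *
z=np.load("top0.npz");p,d=z["p"],z["d"];w=cloud("top",d)
print("table z",np.nanmedian(w[280:330,180:300,2]))
for k,(u,v) in PX.items():
    if k[0]=="c":
        c=atz("top",(u,v),H[k])[0]; print(k,*rimfit(w,c,H[k],R[k]))
    else:
        c=atz("top",(u,v),.016)[0]
        hsv=cv2.cvtColor(p,cv2.COLOR_RGB2HSV)
        m=((hsv[...,1]>90)&(np.hypot(w[...,0]-c[0],w[...,1]-c[1])<R[k]+.02)).astype(np.uint8)
        con=max(cv2.findContours(m,0,1)[0],key=cv2.contourArea)
        (uu,vv),ax,_=cv2.fitEllipse(cv2.convexHull(con)); e=atz("top",(uu,vv),.016)[0]
        q=(w[...,2]>.035)&(np.hypot(w[...,0]-c[0],w[...,1]-c[1])<.04)
        kn=w[q]; print(k,e[:2],ax,"knob",np.nanmedian(kn,0),len(kn))
for n,lab in(("k",(490,295)),("box",(360,85)),("mugs",(30,240))): 
    u,v=lab;print(n,np.nanmedian(w[v-5:v+5,u-5:u+5].reshape(-1,3),0))
E
```

```text
table z -0.0017625821989053492
l1 [0.64288734 0.0057623 ] (23.0217342376709, 23.28958511352539) knob [0.64408665 0.00598916 0.05186798] 60
l2 [ 0.45832256 -0.10006795] (30.743175506591797, 30.9400577545166) knob [ 0.45893992 -0.10098967  0.05197177] 56
l3 [0.63688099 0.22895019] (36.60395050048828, 37.39368438720703) knob [0.6362587  0.22898913 0.05189864] 56
l4 [ 0.48996292 -0.44438348] (43.92899703979492, 44.7716064453125) knob [ 0.49023041 -0.44493215  0.05020029] 69
c1 [0.44354243 0.0975946 ] 121 0.0014054692631755399
c2 [0.39854795 0.26545672] 175 0.0014095093279465343
c3 [ 0.61997694 -0.21716032] 194 0.00141745342616292
c4 [ 0.39201803 -0.26541947] 268 0.0012469552529313747
k [ 0.31926851 -0.59159795  0.13173938]
box [ 0.89780267 -0.28815838  0.08500797]
mugs [0.49001799 0.61588201 0.12819803]
```

Request:
arm_command --deltas '[0,0,0,0,-0.143,0,0,0,0,-0.143,0,-0.046,-0.037,0,0,0,-0.046,-0.037,0,0,0,-0.046,-0.037,0,0,0,-0.046,-0.037,0,0,0,-0.046,-0.037,0,0,0,-0.046,-0.037,0,0,0,-0.046,-0.037,0,0,0,-0.046,-0.037,0,0,0,-0.046,-0.037,0,0,0,-0.046,-0.037,0,0]' --newtons 20

```text
time: 1.6
position: [0.6373, 0.2283, 0.222]
tool_rot: [0.0, 1.0, 0.0, -0.001]
ft_force: [-0.3, 0.9, -0.3]
grip_width: 0.0435
grip_force: 0.0
```

```bash
python3 - <<'E'
from h import *
from rig import status
z=np.load("top0.npz");w=cloud("top",z["d"])
P=w[(w[...,2]>.07)&(w[...,1]<-.35)&(w[...,0]<.7)]
print(P.min(0),P.max(0)); print("near lid4",np.min(np.hypot(P[:,0]-.49,P[:,1]+.4445)), P[np.argmin(np.hypot(P[:,0]-.49,P[:,1]+.4445))])
print(status.get_obs())
E
```

```text
[ 0.20866388 -0.67862433  0.07000431] [ 0.38648351 -0.5318995   0.22205909]
near lid4 0.17150560241667442 [ 0.36681364 -0.5638285   0.07527008]
{'time': 1.6, 'q': array([ 1.79142652e-01,  6.00694566e-01,  1.29100597e+00,  2.69240505e-04,
        1.25091814e+00, -1.39170001e+00]), 'joint_velocities': array([-0.5558802 ,  0.32806969, -0.64501162,  0.00525439,  0.31207547,
       -0.55737864]), 'joint_torque': array([ 8.95785894e-01, -4.98163676e+01, -1.68625313e+01, -1.58072719e-01,
        8.61836103e-03,  3.60416779e-01]), 'position': array([0.63726871, 0.2282837 , 0.22197766]), 'tool_rot': array([ 1.92315759e-05,  9.99999860e-01,  3.43259752e-05, -5.27566492e-04]), 'ft_force': array([-0.31092874,  0.87551991, -0.32886806]), 'moment': array([ 0.05364523, -0.01500845,  0.02059548]), 'grip_force': 0.0, 'grip_width': 0.04354492269180773}
```

Request:
arm_command --deltas '[0,0,0.001,0.05,0,0,0,0,0.05,0,0,0,0,0.05,0,0,0,0,0.03,0,0,0,0,0.018,0,0,0,0,0,0,-1,0,0,0,0,-1,0,0,0,0,-1,0,0,0,0,-1,0,0,0,0]' --newtons 20

```text
time: 2.85
position: [0.6372, 0.2308, 0.026]
tool_rot: [-0.0, 1.0, 0.0, 0.001]
ft_force: [-0.5, -0.3, 5.1]
grip_width: 0.0235
grip_force: 20.0
```

Request:
arm_command --deltas '[-1,0,0,-0.02,0,-1,0,0,-0.05,0,-1,0,0,-0.05,0,-1,0.002,-0.056,0,0,-1,0.002,-0.056,0,0,-1,0.002,-0.056,0,0,-1,0.002,-0.056,0,0,-1,0.002,-0.056,0,0,-1,0.002,-0.056,0,0,-1,0.002,-0.056,0,0,-1,0.002,-0.056,0,0,-1,0,0,0,0]'

```text
time: 4.35
position: [0.6204, -0.2224, 0.1456]
tool_rot: [0.003, 1.0, -0.001, 0.001]
ft_force: [-0.0, 0.1, -0.1]
grip_width: 0.0233
grip_force: 20.0
```

```bash
python3 - <<'E'
from h import *
from rig import status
p,d=imaging.camera("top");q,e=imaging.camera("side")
cv2.imwrite("pics/a.png",cv2.resize(np.hstack([p[100:300,230:430],q[120:320,220:420]]),None,fx=2,fy=2)[:,:,::-1])
print(status.get_obs()["position"],status.get_obs()["ft_force"])
E
```

```text
[ 0.61990389 -0.21764287  0.14503724] [-0.40752514  0.23195271 -1.12013559]
```

View pics/a.png

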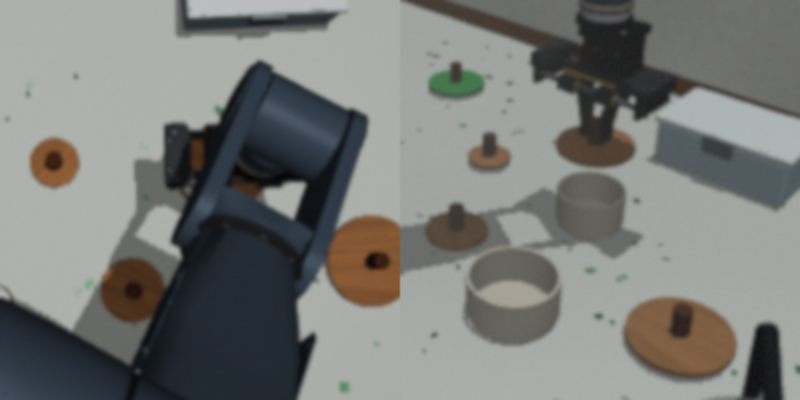

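The picture shows lid 3 hanging level above crock 3, with the lid near (595,145) and the crock near (590,200) in the right half. I'll lower it and release.

Request:
arm_command --deltas '[-1,0,0,0.03,0,-1,0,0,0.02,0,-1,0,0,0.012,0,-1,0,0,0.006,0,-1,0,0,0,0,0,0,0,0,0,0,0,0,0,0,0,0,0,0,0,0,0,0,-0.03,0,0,0,0,-0.06,0]'

```text
time: 5.7
position: [0.6183, -0.2164, 0.1645]
tool_rot: [0.0, 1.0, 0.002, -0.003]
ft_force: [1.3, -0.5, 0.9]
grip_width: 0.0432
grip_force: 0.0
```

Request:
arm_command --deltas '[0,0.026,-0.0454,0,0,0,0.026,-0.0454,0,0,0,0.026,-0.0454,0,0,0,0.026,-0.0454,0,0,0,0.026,-0.0454,0,0,0,0,0,0.05,0,0,0,0,0.05,0,0,0,0,0.03,0,0,0,0,0.012,0,0,0,0,0,0]'

```text
time: 6.95
position: [0.4903, -0.4443, 0.0243]
tool_rot: [-0.0, 1.0, 0.0, -0.0]
ft_force: [0.5, 0.1, -0.4]
grip_width: 0.0431
grip_force: 0.0
```

```bash
python3 - <<'E'
from h import *
from rig import status
p,d=imaging.camera("top");q,e=imaging.camera("side")
cv2.imwrite("pics/b.png",cv2.resize(np.hstack([p[100:300,260:460],q[180:380,250:450]]),None,fx=2,fy=2)[:,:,::-1])
print(status.get_obs()["position"],status.get_obs()["ft_force"])
w=cloud("side",e); m=(np.hypot(w[...,0]-.62,w[...,1]+.217)<.03)&(w[...,2]>.08); print("lid3 knob",np.nanmedian(w[m],0),np.nanmax(w[m],0))
E
```

```text
[ 0.49124182 -0.44522898  0.02603437] [-0.29847871  0.54127533  0.24581864]
lid3 knob [ 0.61454595 -0.2222462   0.09780423] [ 0.63332865 -0.20639559  0.10624846]
```

View pics/b.png

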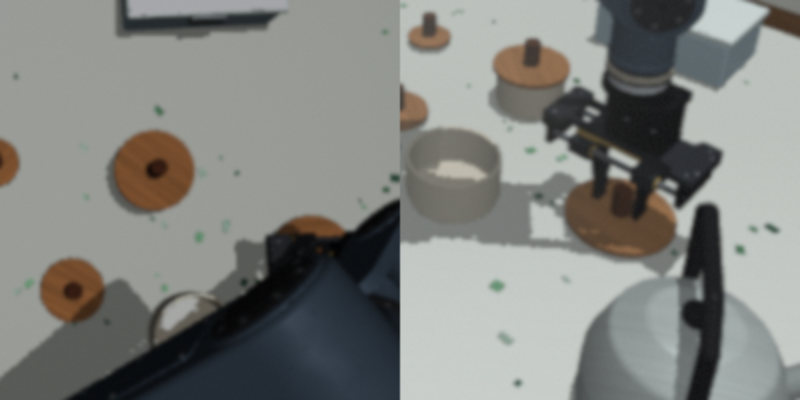

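Lid 3 sits flat on crock 3, near (530,70) in the right half. The open fingers straddle the knob of lid 4 near (620,200). Next I'll grip it and carry it over.

Request:
arm_command --deltas '[-1,0,0,0,0,-1,0,0,0,0,-1,0,0,0,0,-1,0,0,-0.02,0,-1,0,0,-0.05,0,-1,0,0,-0.05,0,-1,0.0246,0.0448,0,0,-1,0.0246,0.0448,0,0,-1,0.0246,0.0448,0,0,-1,0.0246,0.0448,0,0,-1,0,0,0,0,-1,0,0,0,0]'

```text
time: 8.55
position: [0.3927, -0.2659, 0.1456]
tool_rot: [-0.0, 1.0, -0.001, 0.001]
ft_force: [0.4, -0.7, -1.3]
grip_width: 0.0232
grip_force: 20.0
```

```bash
python3 - <<'E'
from h import *
from rig import status
q,e=imaging.camera("side")
cv2.imwrite("pics/c.png",cv2.resize(q[120:360,180:420],None,fx=2,fy=2)[:,:,::-1])
print(status.get_obs()["position"],status.get_obs()["ft_force"])
E
```

```text
[ 0.39312443 -0.26654599  0.14549109] [-6.14775782e-01  1.88205416e-05 -9.61199298e-01]
```

View pics/c.png

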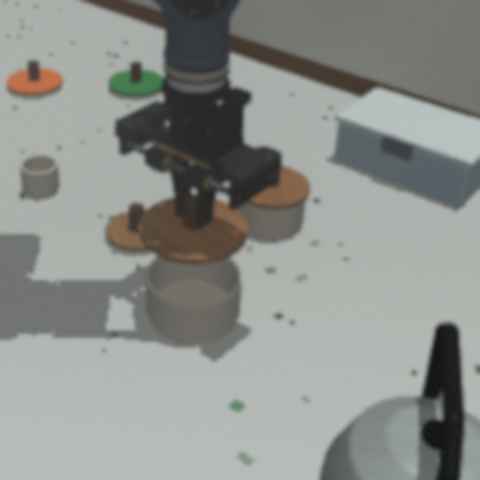

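Lid 4 is held level above crock 4, near (195,225). Lowering it now.

Request:
arm_command --deltas '[-1,0,0,0.03,0,-1,0,0,0.02,0,-1,0,0,0.01,0,-1,0,0,0.005,0,-1,0,0,0,0,0,0,0,0,0,0,0,0,0,0,0,0,0,0,0,0,0,0,-0.03,0,0,0,0,-0.06,0]'

```text
time: 9.85
position: [0.3908, -0.264, 0.1688]
tool_rot: [0.0, 1.0, 0.002, -0.002]
ft_force: [0.8, -0.5, 0.1]
grip_width: 0.0433
grip_force: 0.0
```

Request:
arm_command --deltas '[0,-0.0166,0.0414,0,0,0,-0.0166,0.0414,0,0,0,-0.0166,0.0414,0,0,0,-0.0166,0.0414,0,0,0,0,0,0.05,0,0,0,0,0.05,0,0,0,0,0.03,0,0,0,0,0.015,0,0,0,0,0,0]'

```text
time: 10.98
position: [0.458, -0.0994, 0.0241]
tool_rot: [-0.0, 1.0, 0.0, -0.001]
ft_force: [0.1, 0.0, -0.4]
grip_width: 0.0431
grip_force: 0.0
```

```bash
python3 - <<'E'
from h import *
from rig import status
p,d=imaging.camera("top");q,e=imaging.camera("side")
cv2.imwrite("pics/d.png",cv2.resize(np.hstack([p[130:330,230:430],q[130:330,180:380]]),None,fx=2,fy=2)[:,:,::-1])
print(status.get_obs()["position"],status.get_obs()["ft_force"])
E
```

```text
[ 0.45893922 -0.09984345  0.02531897] [ 0.12528368 -0.30562681 -0.58165265]
```

View pics/d.png

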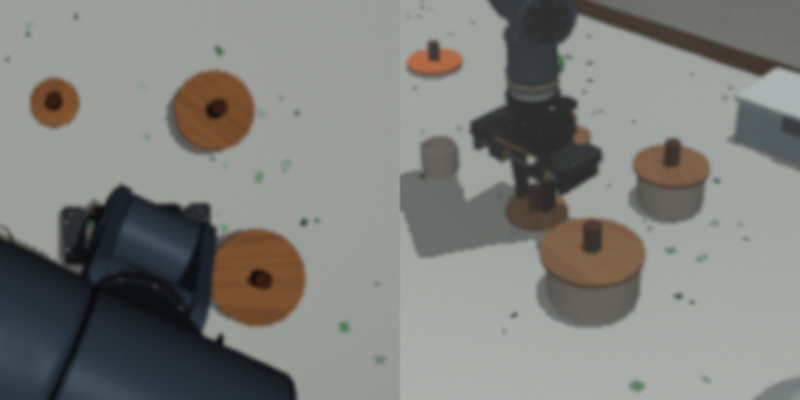

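Lids 3 and 4 sit flat on their crocks, near (670,165) and (590,250) in the right half. The gripper straddles the knob of lid 2 near (535,200).

Request:
arm_command --deltas '[-1,0,0,0,0,-1,0,0,0,0,-1,0,0,0,0,-1,0,0,-0.02,0,-1,0,0,-0.05,0,-1,0,0,-0.05,0]'

```text
time: 11.82
position: [0.4577, -0.0993, 0.1456]
tool_rot: [-0.0, 1.0, 0.0, -0.001]
ft_force: [0.5, -0.0, -0.7]
grip_width: 0.0232
grip_force: 20.0
```

Request:
arm_command --deltas '[-1,0.0087,0.0522,0,0,-1,0.0087,0.0522,0,0,-1,0.0087,0.0522,0,0,-1,0.0087,0.0522,0,0,-1,0.0087,0.0522,0,0,-1,0.0087,0.0522,0,0,-1,0.0087,0.0522,0,0,-1,0,0,0,0,-1,0,0,0,0]'

```text
time: 12.95
position: [0.3968, 0.2655, 0.1444]
tool_rot: [-0.001, 1.0, -0.0, -0.0]
ft_force: [-0.3, 0.8, -1.8]
grip_width: 0.0235
grip_force: 20.0
```

```bash
python3 - <<'E'
from h import *
from rig import status
q,e=imaging.camera("side")
cv2.imwrite("pics/e.png",cv2.resize(q[80:280,80:320],None,fx=2,fy=2)[:,:,::-1])
print(status.get_obs()["position"],status.get_obs()["ft_force"])
E
```

```text
[0.39711642 0.26499111 0.14445469] [-0.37732151 -0.12504101 -0.34750224]
```

View pics/e.png

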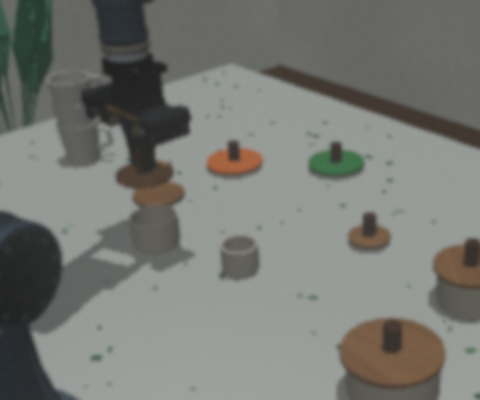

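Lid 2 is held level above crock 2, near (145,175). Lowering it, then going on to lid 1.

Request:
arm_command --deltas '[-1,0,0,0.03,0,-1,0,0,0.02,0,-1,0,0,0.015,0,-1,0,0,0.007,0,-1,0,0,0,0,0,0,0,0,0,0,0,0,0,0,0,0,0,0,0,0,0,0,-0.03,0,0,0,0,-0.06,0]'

```text
time: 14.25
position: [0.3958, 0.2653, 0.1619]
tool_rot: [-0.0, 1.0, -0.001, -0.003]
ft_force: [0.8, -0.6, -0.3]
grip_width: 0.0432
grip_force: 0.0
```

Request:
arm_command --deltas '[0,-0.0353,-0.0371,0,0,0,-0.0353,-0.0371,0,0,0,-0.0353,-0.0371,0,0,0,-0.0353,-0.0371,0,0,0,-0.0353,-0.0371,0,0,0,-0.0353,-0.0371,0,0,0,-0.0353,-0.0371,0,0,0,0,0,0.05,0,0,0,0,0.05,0,0,0,0,0.03,0,0,0,0,0.006,0,0,0,0,0,0]'

```text
time: 15.75
position: [0.6449, 0.0063, 0.027]
tool_rot: [-0.0, 1.0, -0.0, 0.0]
ft_force: [0.5, -0.1, 0.0]
grip_width: 0.0436
grip_force: 0.0
```

```bash
python3 - <<'E'
from h import *
from rig import status
q,e=imaging.camera("side")
cv2.imwrite("pics/f.png",cv2.resize(q[80:280,100:340],None,fx=2,fy=2)[:,:,::-1])
print(status.get_obs()["position"],status.get_obs()["ft_force"])
E
```

```text
[0.64553653 0.00622134 0.02785269] [0.26676675 0.36380473 0.00813757]
```

View pics/f.png

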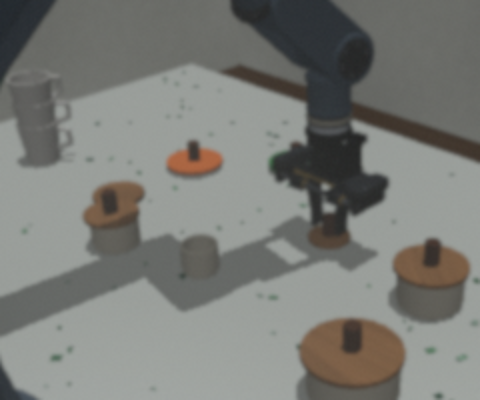

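The gripper straddles lid 1's knob near (330,215). Lid 2 near (112,213) looks slightly tilted or offset, so I'll measure it once the arm is clear. First I'll pick up lid 1.

Request:
arm_command --deltas '[-1,0,0,0,0,-1,0,0,0,0,-1,0,0,0,0,-1,0,0,-0.02,0,-1,0,0,-0.05,0,-1,0,0,-0.05,0,-1,0.0504,0.0229,0,0,-1,0.0504,0.0229,0,0,-1,0.0504,0.0229,0,0,-1,0.0504,0.0229,0,0,-1,0,0,0,0,-1,0,0,0,0]'

```text
time: 17.3
position: [0.4446, 0.0978, 0.1478]
tool_rot: [-0.0, 1.0, -0.0, 0.002]
ft_force: [0.3, -1.4, 0.4]
grip_width: 0.0232
grip_force: 19.8
```

```bash
python3 - <<'E'
from h import *
from rig import status
q,e=imaging.camera("side");w=cloud("side",e)
cv2.imwrite("pics/g.png",cv2.resize(q[130:250,100:260],None,fx=4,fy=4,interpolation=2)[:,:,::-1])
print(status.get_obs()["position"],status.get_obs()["ft_force"])
E
```

```text
[0.44521125 0.09750978 0.14760354] [ 1.01308838 -0.59100874 -0.21531518]
```

View pics/g.png

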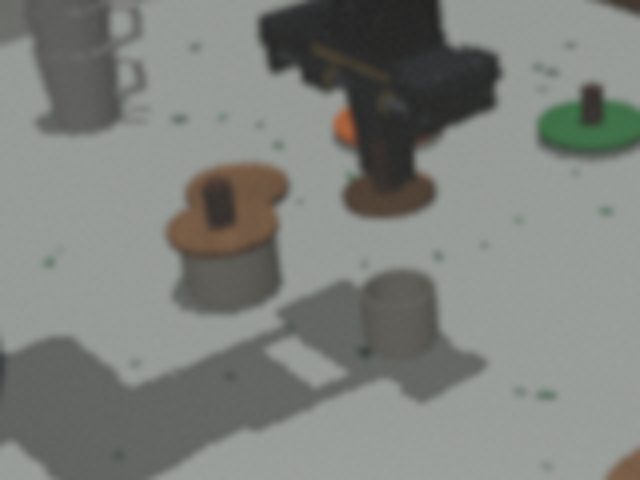

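```bash
cat >> h.py <<'E'
def lidcheck(n,w,k,c):
    i=k[1];Rl=R['l'+i];h=H[k]
    r=np.hypot(w[...,0]-c[0],w[...,1]-c[1])
    m=(r<Rl+.015)&(w[...,2]>h+.001)&(w[...,2]<h+.016)&(r>.02)
    P=w[m]; A=np.c_[P[:,:2]-c,np.ones(len(P))]
    g=least_squares(lambda a:A@a-P[:,2],[0,0,h],loss="soft_l1",f_scale=.002).x
    _,c2=cv2.minEnclosingCircle((P[:,:2]*1000).astype(np.float32)),None
    K=w[(r<.035)&(w[...,2]>h+.022)]
    print(n,k,"tilt",np.round(g[:2],3),"ztop-h",round(g[2]-h,4),"circ-c mm",np.round(np.array(_[0])-c*1000,1),round(_[1],1),"knob-c",np.round((np.median(K,0)[:2]-c)*1000,1),len(P),len(K))
C0=dict(c1=np.array([.4435,.0976]),c2=np.array([.3985,.2655]),c3=np.array([.620,-.2172]),c4=np.array([.392,-.2654]))
def proj(n,P):
    c=imaging.camera_params(n);q=(c["camera_from_world"]@np.r_[P,1])[:3];s=np.array([q[0],-q[1]])/-q[2]
    return c["intrinsics"][:2,:2]@(s*(1+c["k1"]*(s@s)))+c["intrinsics"][:2,2]
E
python3 - <<'E'
from h import *
q,e=imaging.camera("side");w=cloud("side",e)
for k in("c2","c3","c4"): lidcheck("side",w,k,C0[k])
def z(P): return (proj("side",P)-[100,130])*4
print("c1 rim",z([.4435,.0976,.05]),"lid1",z([.4435,.0976,.139]),"c2 base",z([.3985,.2655,0]),"disc",z([.3985,.2655,.062]),"knobtop",z([.3985,.2655,.1]))
E
```

```text
side c2 tilt [0.01  0.017] ztop-h 0.0077 circ-c mm [-1.5 -3.3] 47.6 knob-c [-5.4 -8.8] 255 64
side c3 tilt [0.012 0.004] ztop-h 0.0081 circ-c mm [-1.  -1.2] 57.7 knob-c [-5.9 -4.1] 558 84
side c4 tilt [0.005 0.   ] ztop-h 0.0081 circ-c mm [-2.1 -2.2] 67.4 knob-c [-7.2 -5.6] 1284 115
c1 rim [394.93404998 284.39952587] lid1 [385.85926039 183.56907461] c2 base [230.46383892 285.02557309] disc [220.87124414 220.63503039] knobtop [214.74879979 179.67614254]
```

Lid 2 is flat and centred, so the lean was only perspective. Lowering lid 1.

Request:
arm_command --deltas '[-1,0.001,0,0.03,0,-1,0,0,0.025,0,-1,0,0,0.015,0,-1,0,0,0.007,0,-1,0,0,0,0,0,0,0,0,0,0,0,0,0,0,0,0,0,0,0,0,0,0,-0.03,0,0,0,0,-0.06,0]'

```text
time: 18.65
position: [0.4403, 0.0978, 0.159]
tool_rot: [-0.0, 1.0, 0.0, -0.003]
ft_force: [1.3, 0.1, 0.7]
grip_width: 0.0431
grip_force: 0.0
```

Request:
arm_command --deltas '[0,-0.04,0,-0.04,0,0,-0.05,0,-0.03,0,0,-0.05,0,0,0,0,-0.05,0,0,0,0,0,0,0,0,0,0,0,0,0]'

```text
time: 19.4
position: [0.6305, 0.0979, 0.2288]
tool_rot: [-0.0, 1.0, 0.0, -0.001]
ft_force: [-0.2, -0.3, 0.4]
grip_width: 0.0434
grip_force: 0.0
```

```bash
python3 - <<'E'
from h import *
q,e=imaging.camera("side");w=cloud("side",e)
p,d=imaging.camera("top");v=cloud("top",d)
cv2.imwrite("pics/i.png",cv2.resize(np.hstack([p[100:330,130:400],q[100:330,120:390]]),None,fx=1.48,fy=1.48)[:,:,::-1])
for k in C0:
  for n,a in(("side",w),("top",v)):
    try: lidcheck(n,a,k,C0[k])
    except Exception as x: print(n,k,x)
E
```

```text
side c1 tilt [0.014 0.019] ztop-h 0.0076 circ-c mm [-3.6 -2.6] 36.4 knob-c [-1.4 -9.8] 171 515
top c1 tilt [-0.006 -0.007] ztop-h 0.0063 circ-c mm [-0.5  1.4] 35.8 knob-c [-2.4 -1.2] 238 2865
side c2 tilt [0.01  0.019] ztop-h 0.0075 circ-c mm [-1.7 -2.3] 47.9 knob-c [-5.3 -8.6] 258 62
top c2 tilt [0. 0.] ztop-h 0.0 circ-c mm [-398.5 -265.5] 0.0 knob-c [nan nan] 0 0
side c3 tilt [0.01  0.005] ztop-h 0.008 circ-c mm [-0.7 -0.2] 57.7 knob-c [-6.2 -4.8] 561 86
top c3 tilt [-0.006  0.001] ztop-h 0.0059 circ-c mm [1.5 2. ] 55.3 knob-c [0.6 2.9] 1050 64
side c4 tilt [ 0.004 -0.   ] ztop-h 0.008 circ-c mm [-0.  -3.3] 68.2 knob-c [-7.  -5.6] 1275 117
top c4 tilt [-0.     0.002] ztop-h 0.0059 circ-c mm [-0.7  1.6] 67.0 knob-c [-0.3  3.4] 1688 79
  return _methods._mean(a, axis=axis, dtype=dtype,
  ret = um.true_divide(
```

View pics/i.png

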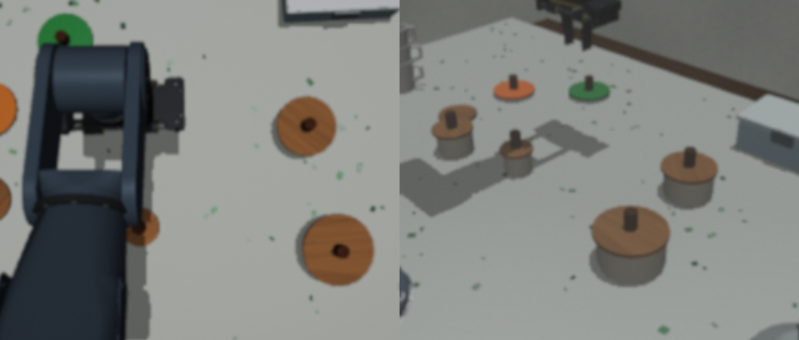

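All four lids sit flat and centred on their crocks, at (455,130), (515,150), (690,165) and (630,230) in the right half. The arm is clear.

```bash
python3 -c "
from rig import order
print(order.hand_in())"
```

```text
the job is handed in; nothing more can be done
None
```

All four lids are on the crocks of their size, flat and centred within a few millimetres by my camera measurements; I handed the job in at about 19.5 s and got no verdict back.

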